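# Put the serving turner away in the slot that takes it fully

## Task

Pick up the serving turner from its rest and slide it, blade first, into the slanted three-slot holder until it is fully home. Only one slot is deep enough; the other two look the same but stop the blade about half way, so feel for the deep one. Leave the turner seated there, let go, and do not move the ramekin, the pepper mill or the mug.

Things in the scene. Friction and masses are not known exactly. Their poses are not given: they have to be found in the camera images.
- turner: Loose serving turner, 0.18 kg, straight, 250 mm long. x towards the blade tip, z up from its flat underside (z = 0). Black handle x -85 to 35 mm, 22 wide, 18 thick; neck to x = 65, 14 wide, 5 thick; steel blade x 65 to 165, 40 wide, 3 thick (z 0 to 3). Balances near x = 35. Starts flat on the rest, underside 30 mm above the table, blade pointing roughly away from the robot.
- turner_grip (a point): On the handle near its front end, mid thickness (x = 18, z = 9 mm in the turner's frame). At the start the rest leaves a gap below it: its base plate is 25 mm under the handle, so fingers can pass on both sides.
- turner_tip (a point): Middle of the blade's leading edge (x = 165, z = 1.5 mm in the turner's frame).
- rest: Fixed utensil rest: steel base plate 250 x 90 mm, 5 mm high, with two white pads 30 mm high that carry the turner: one under the handle's tail, one under the blade. Its origin lies on the table under the turner's origin (within 1 cm), x the way the turner points.
- holder: Fixed slanted wooden block, 176 mm wide, 95 long, 42 thick, on a steel foot. Origin: centre of the middle slot's mouth, 100 mm above the table. x points into the slots, 40 degrees below level and away from the robot; y level along the row of three slots (at y = -56, 0, 56 mm); z square to the slots' flat side, upward. The turner goes in along x, flat side parallel to y, handle towards the robot.
- slot0 (a point): Centre of the mouth of the slot at y = -56 mm; axes as the holder's. Every slot is 48 mm wide (y), 6 mm high (z), with 8 mm walls between. Steel lips above and below flare out 8 mm before the mouth, opening to about 13 mm.
- slot1 (a point): Centre of the mouth of the middle slot; axes as the holder's. Hidden inside: two of the three slots end in a hard stop 45 mm deep, one (drawn anew each time) in a hard stop 80 mm deep. They cannot be told apart from outside.
- slot2 (a point): Centre of the mouth of the slot at y = 56 mm; axes as the holder's. Apart from its hidden depth it is like the others. On the block's upper side a pale inlaid strip, 10 mm wide, runs along the middle of each slot.
- ramekin: Bystander: loose white ramekin, 84 mm across, 45 mm high; origin at the centre of its underside. Leave alone.
- mill: Bystander: loose dark wooden pepper mill, 56 mm across, 122 mm high; origin at the centre of its underside. Leave alone.
- mug: Bystander: loose blue mug, 76 mm across, 85 mm high, with a handle; origin at the centre of its underside. Leave alone.
Not all that is in view belongs to the job. What is shaped like the part that bears holder but blue or turquoise is not meant.

How it is judged:
By the outcome, as a careful person would: the job done as asked, in the order asked, and still so for the second after the job is handed in, with the robot touching nothing.
It also fails if it takes over 54 s, if anything falls off the work surface, if the arm or the gripper's body presses on something with over 40 N, if the wrist force passes 120 N, or if a joint passes its speed limit or range.

## Robot

A 6-joint arm with a two-finger parallel gripper is mounted at the origin on the work surface. World frame = base frame: x ahead of the robot, y to its left, z up, the work surface at z = 0. Lengths are in m, angles in rad, forces in N, time in s.
With the tool pointing down it reaches from about 0.275 to 0.75 m from the base axis. Payload 10.2 kg.
Tool frame: the origin (TCP) lies midway between the tips of the shut fingers; the grasp point (between the pads) lies 19 mm behind it; x points along the fingers, z is the direction in which the jaws open and shut, and the axes are right-handed (so a half turn about x gives the same grasp; the last joint's range is limited). The gripper opens to 88 mm and grips with 3 to 60 N. Pads are 18 mm wide; open, the fingers measure 123 mm over their backs; the gripper's body (75 mm by 187 mm) begins 45 mm behind the grasp point.
Start: joints at [-1.378, 0.313, 1.498, -0, 1.331, -0.223], TCP at [0.212, -0.48, 0.239] pointing down, gripper open.
Joint ranges: [-2.94, 2.94], [-0.97, 2.17], [0.19, 2.56], [-1.23, 4.37], [0.02, 3.11], [-2.88, 2.88]. Speed limits (rad/s): [2.39, 2.39, 3.01, 3.14, 3.14, 3.14].

## Interface

Orientations are given as [roll, pitch, yaw] about the fixed x, y, z axes, in that order (R = Rz(yaw) Ry(pitch) Rx(roll)).
In Python, from workcell import arm, read_camera, camera_info, order gives the robot as it stands. The module is installed in compiled form; this text tells all that it offers.
- The arm moves only by the tool apply_moves, never from a script. Its argument "moves" is a list that holds one entry, the list of rows, each a list of 4 numbers: the shift along the tool's x, y, z in mm, then the turn about the tool's x in degrees. A call has exactly 8 rows; each row is the pose to reach, as a shift and turn from the pose commanded when the call began, along the tool's axes at that moment; what a row does not reach only later rows make up. A row lasts 1/8 s, in which the tool goes at most 62.5 mm and 10.7 degrees, less where a joint would pass 70% of its speed; a pose out of reach is approached as far as the arm can. A call with a gripper value outside its range is refused whole. "grip" is the closure, from -1 (fully open) to 1 (shut), so that 0 is half open, set as the call begins (left out, the last holds). The fingers move at their own pace and stop on an object; the grip force is fixed at half the most. Time passes only in rows, so rows that repeat a pose let the fingers close, or fill a call up. It gives the time, the measured TCP pose, the force and the opening at its end, in the units of the state.
- arm.observe(): the state, without advancing time (a new reading comes with each control period).
- read_camera(name): name is "scene" or "side" or "wrist"; returns the picture (420x560x3 uint8, red, green, blue); there is no depth.
- camera_info(name): a dict with "mtx" (3x3 intrinsics, pixels), "T" (4x4, takes a point from camera to world coordinates). Camera axes: x right, y down, z forward; pixel columns grow to the right and rows downward; lengths in m; the calibration is good to about 2 mm. A picture is of the moment at which its call begins: read the wrist's pose just before it. camera_info takes no time and is no camera call; for the wrist camera it gives the pose at the moment of the call.
- order.hand_in(): hands the job in, once; it reports no verdict.
The state is a dict: "t": time; "joints": joint angles; "joint_vel": joint speeds; "tau": joint torques, N m; "tool_pos": TCP position; "tool_rot": TCP orientation; "contact_force": force on the tool from outside, world axes, zero at the start; "ft_torque": the same for the moment, N m; "grip_width": finger opening in m.
Only numpy, scipy, OpenCV 4.12 (cv2) and the standard library are available. Lean on these libraries where they do the work, as an engineer would, in place of code of your own. Each camera call takes 0.05 s, during which the arm holds its last target.

## Working session

There is one attempt and no reset: what is moved stays moved. The work goes in short steps, Python scripts to look and compute and a tool call to move; the robot and the scene stay as the last step left them, time stands still between calls to the robot, and variables do not carry over. Pictures are saved under pics/ and viewed, and the job is handed in when it is done.

Besides the shell and the picture viewer there is one more tool, called after "Request:" by a JSON object that holds its "op" and its "data", one argument or row to a line. apply_moves: Moves the arm, as the interface text tells. Its arguments: {"type":"object","properties":{"moves":{"type":"array","items":{"type":"array","items":{"type":"array","items":{"type":"number"}}}},"grip":{"type":"number"}},"required":["moves"]}

```bash
mkdir -p pics; python3 - <<'E'
from workcell import arm, read_camera, camera_info
import cv2
print(arm.observe())
for n in ["scene","side","wrist"]:
    i=camera_info(n);im=read_camera(n);cv2.imwrite(f"pics/{n}0.png",im[:,:,::-1]);print(n,i)
E
```

```text
{'t': 0.0, 'joints': array([-1.37840343e+00,  3.13416728e-01,  1.49841465e+00, -1.03105342e-05,
        1.33100267e+00, -2.23410196e-01]), 'joint_vel': array([ 6.47577782e-04,  2.62467371e-04, -5.04188959e-04, -7.78902120e-05,
        2.22082711e-03,  1.03184365e-03]), 'tau': array([ 9.24782034e-04, -4.02208865e+01, -2.52274650e+01,  6.94403937e-02,
        3.52906587e-02, -1.01389760e-04]), 'tool_pos': array([ 0.21199474, -0.48003077,  0.23818654]), 'tool_rot': array([2.92624777, 1.56955489, 1.77125699]), 'contact_force': array([ 0.92377548, -0.06017147,  0.17157692]), 'ft_torque': array([ 1.59129197e-05,  1.81036273e-02, -1.13961837e-02]), 'grip_width': 0.0883963937269703}
scene {'mtx': array([[432.7673645 ,   0.        , 279.7187319 ],
       [  0.        , 432.7673645 , 213.25456476],
       [  0.        ,   0.        ,   1.        ]]), 'T': array([[ 0.07203925,  0.70715469, -0.70337941,  1.31128776],
       [ 0.9972956 , -0.06136091,  0.04045153,  0.01980132],
       [-0.01455451, -0.70439129, -0.70966265,  0.89595284],
       [ 0.        ,  0.        ,  0.        ,  1.        ]])}
side {'mtx': array([[410.43851702,   0.        , 285.18586149],
       [  0.        , 410.43851702, 204.94448285],
       [  0.        ,   0.        ,   1.        ]]), 'T': array([[ 0.99209417, -0.0653401 ,  0.10714392,  0.43882158],
       [-0.12506587, -0.5853657 ,  0.80106524, -0.68173114],
       [ 0.01037669, -0.80813221, -0.58890972,  0.63165035],
       [ 0.        ,  0.        ,  0.        ,  1.        ]])}
wrist {'mtx': array([[325.9567666 ,   0.        , 283.97473534],
       [  0.        , 325.9567666 , 209.81618226],
       [  0.        ,   0.        ,   1.        ]]), 'T': array([[ 0.40492953, -0.88011196, -0.24786088,  0.27620968],
       [-0.91434654, -0.39023493, -0.10810693, -0.45199571],
       [-0.00157777,  0.27040642, -0.96274497,  0.38473238],
       [ 0.        ,  0.        ,  0.        ,  1.        ]])}
```

View pics/scene0.png

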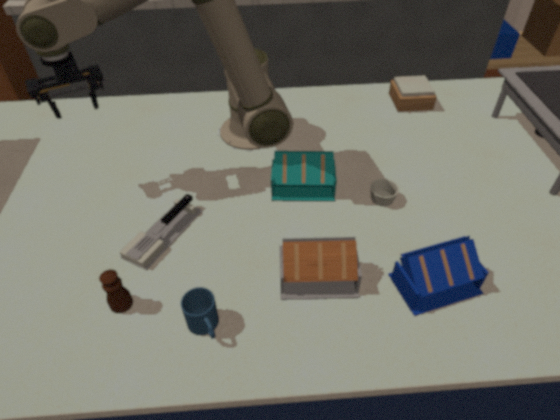

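View pics/side0.png

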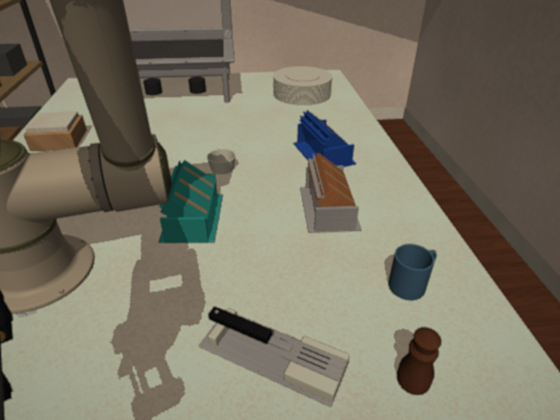

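View pics/wrist0.png

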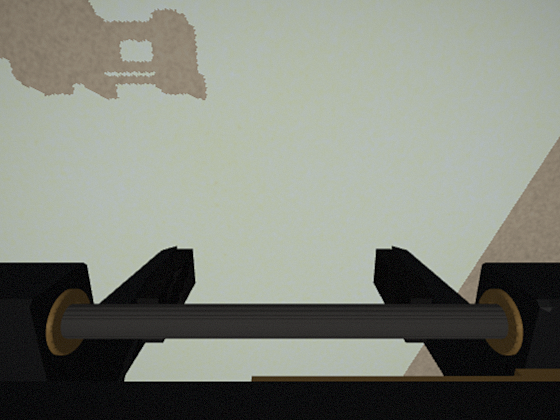

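```bash
python3 - <<'E'
import cv2,numpy as np
a=cv2.imread("pics/scene0.png");b=cv2.imread("pics/side0.png")
def c(i,x,y,w,h,s): return cv2.resize(i[y:y+h,x:x+w],None,fx=s,fy=s,interpolation=cv2.INTER_CUBIC)
cv2.imwrite("pics/c1.png",c(a,270,225,100,75,8))
cv2.imwrite("pics/c2.png",c(b,295,145,80,90,6.6))
cv2.imwrite("pics/c3.png",np.hstack([c(a,115,185,90,85,4.4),c(b,195,300,160,104,2.4)[:374]] if 0 else [c(a,115,185,90,85,4.4)]))
cv2.imwrite("pics/c4.png",c(b,195,300,160,105,5))
E
```

```text
(no output)
```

View pics/c1.png

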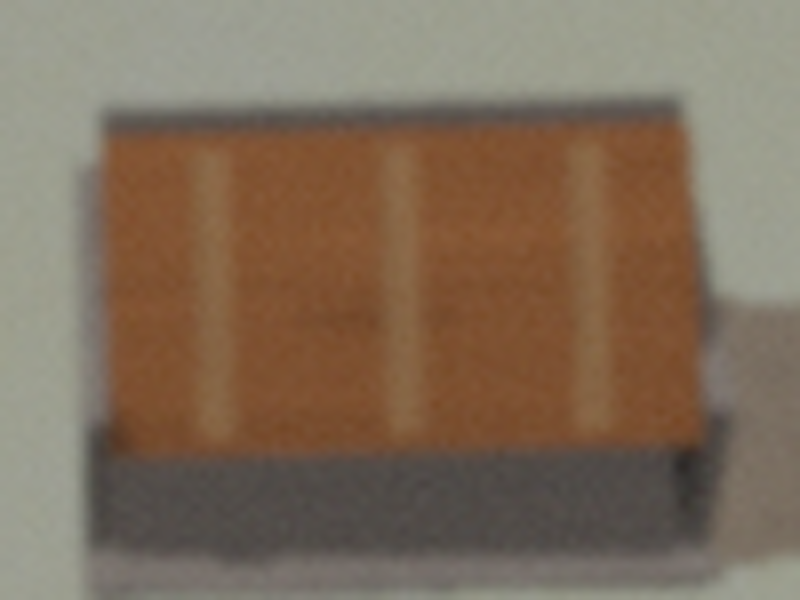

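View pics/c2.png

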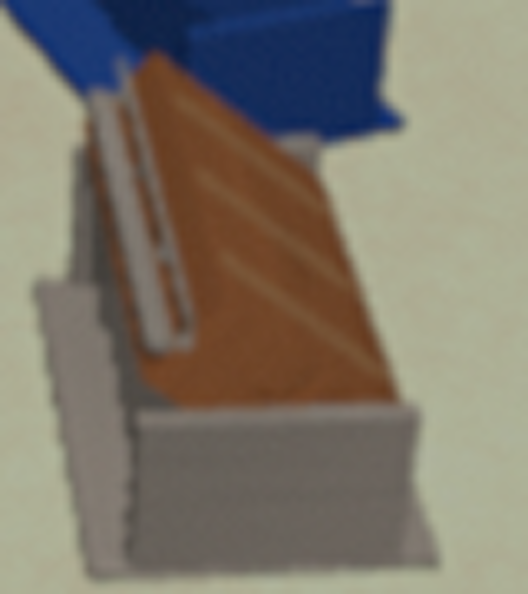

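View pics/c3.png

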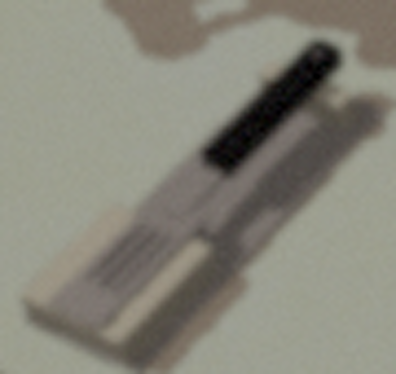

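View pics/c4.png

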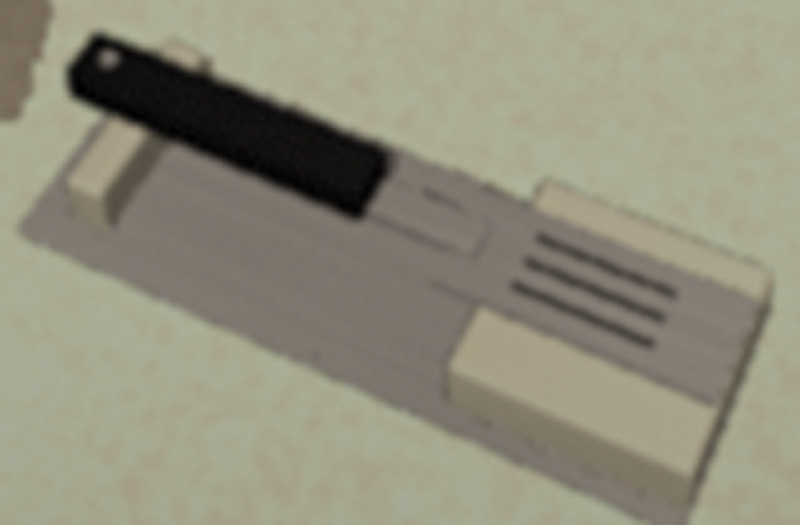

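```bash
cat > h.py <<'E'
import numpy as np,cv2
from workcell import camera_info
def ray(ci,uv):
    d=np.linalg.inv(ci["mtx"])@np.array([uv[0],uv[1],1.]);T=ci["T"];d=T[:3,:3]@d
    return T[:3,3],d/np.linalg.norm(d)
def plane(ci,uv,z):
    o,d=ray(ci,uv);return o+d*(z-o[2])/d[2]
def tri(c1,u1,c2,u2):
    A=np.zeros((3,3));b=np.zeros(3);R=[ray(c1,u1),ray(c2,u2)]
    for o,d in R:
        P=np.eye(3)-np.outer(d,d);A+=P;b+=P@o
    p=np.linalg.solve(A,b)
    return p,[round(1000*np.linalg.norm((np.eye(3)-np.outer(d,d))@(p-o)),1) for o,d in R]
def proj(ci,p):
    T=np.linalg.inv(ci["T"]);q=ci["mtx"]@(T[:3,:3]@np.asarray(p)+T[:3,3]);return q[:2]/q[2]
E
python3 - <<'E'
from h import *
np.set_printoptions(precision=4,suppress=True)
a=cv2.imread("pics/scene0.png");b=cv2.imread("pics/side0.png")
S,D=camera_info("scene"),camera_info("side")
def handle(im,x0,y0,x1,y1):
    m=np.zeros(im.shape[:2],np.uint8);m[y0:y1,x0:x1]=(im[y0:y1,x0:x1].max(2)<45)*255
    n,l,s,c=cv2.connectedComponentsWithStats(m);k=1+np.argmax(s[1:,4]);ys,xs=np.nonzero(l==k)
    P=np.c_[xs,ys].astype(float);c=P.mean(0);v=np.linalg.svd(P-c,full_matrices=False)[2][0]
    print(s[k],c,v);return c,v
c1,v1=handle(a,155,190,200,240);c2,v2=handle(b,200,300,280,350)
print("handle centre",tri(S,c1,D,c2))
for ci,c,v in((S,c1,v1),(D,c2,v2)):
    p,q=plane(ci,c-20*v,.039),plane(ci,c+20*v,.039);d=q-p;d*=np.sign(d[0]);print(plane(ci,c,.039),np.degrees(np.arctan2(d[1],d[0])))
f=lambda p,s,o:(np.array(p)-.0)/s+np.array(o)-.5+.5/s
sc=[[(210,150),(216,440)],[(398,148),(403,432)],[(585,142),(592,430)]]
sd=[[(225,252),(378,370)],[(197,170),(338,282)],[(178,97),(320,203)]]
for i in range(3):
    for j in range(2): print(i,j,tri(S,f(sc[i][j],8,(270,225)),D,f(sd[i][j],6.6,(295,145))))
# scene wood corners
for q in [(105,130),(683,122),(703,447),(112,455)]: print(q,plane(S,f(q,8,(270,225)),.116),plane(S,f(q,8,(270,225)),.055))
E
```

```text
[162 196  29  28 241] [175.8672 209.7801] [-0.7201  0.6938]
[209 308  63  35 857] [241.0642 324.9347] [0.9253 0.3792]
handle centre (array([ 0.4255, -0.2222,  0.0416]), [np.float64(0.1), np.float64(0.1)])
[ 0.4227 -0.2229  0.039 ] -33.78395428556881
[ 0.4255 -0.2203  0.039 ] -32.29865531979323
0 0 (array([0.6429, 0.0947, 0.1166]), [np.float64(0.5), np.float64(0.5)])
0 1 (array([0.7049, 0.0923, 0.0607]), [np.float64(1.8), np.float64(1.8)])
1 0 (array([0.645 , 0.1509, 0.1153]), [np.float64(0.2), np.float64(0.2)])
1 1 (array([0.705 , 0.1485, 0.0606]), [np.float64(3.3), np.float64(3.3)])
2 0 (array([0.6483, 0.2059, 0.1153]), [np.float64(0.7), np.float64(0.7)])
2 1 (array([0.7107, 0.2034, 0.0621]), [np.float64(2.5), np.float64(2.5)])
(105, 130) [0.6313 0.0646 0.116 ] [0.5782 0.0682 0.055 ]
(683, 122) [0.6428 0.2366 0.116 ] [0.5905 0.2536 0.055 ]
(703, 447) [0.7601 0.2192 0.116 ] [0.717  0.2348 0.055 ]
(112, 455) [0.7494 0.0575 0.116 ] [0.7054 0.0604 0.055 ]
```

```bash
cat >> h.py <<'E'
from scipy.spatial.transform import Rotation as Ro
from workcell import arm
def state():
    s=arm.observe();R=Ro.from_euler("xyz",s["tool_rot"]).as_matrix();return s,R
def togo(tgt,jaw=None):
    s,R=state();d=R.T@(np.array(tgt)-s["tool_pos"])*1000
    t=0
    if jaw is not None:
        z=R[:,2];y=R[:,1];j=np.array([np.cos(np.radians(jaw)),np.sin(np.radians(jaw)),0])
        t=np.degrees(np.arctan2(-j@y,j@z));t=(t+90)%180-90
    print("t",round(s["t"],2),"togo mm",d.round(1),"turn",round(t,1))
    return d,t
E
python3 - <<'E'
from h import *
s,R=state();print(R.round(3))
togo((.455,-.242,.13),57)
print(s["joints"][5])
E
```

```text
[[-0.     0.915  0.404]
 [ 0.001  0.404 -0.915]
 [-1.     0.    -0.001]]
t 0.15 togo mm [ 108.5  318.4 -119.6] turn 56.8
-0.22338444479273947
```

Request:
{"op": "apply_moves", "data": {
  "moves": [
    [[10, 40, -15, 7], [23, 80, -30, 14], [36, 120, -45, 21], [50, 160, -60, 28], [64, 200, -75, 36], [78, 240, -90, 43], [93, 280, -105, 50], [108, 318, -120, 57]]
  ],
  "grip": -1
}}

```text
t: 1.15
tool_pos: [0.4553, -0.2409, 0.1301]
tool_rot: [-1.755, 1.571, 2.374]
contact_force: [0.5, -1.0, -0.5]
grip_width: 0.0881
```

```bash
python3 - <<'E'
from h import *
from workcell import read_camera
s,R=state();print(s["tool_pos"],s["joints"],R.round(3))
im=read_camera("wrist");W=camera_info("wrist");cv2.imwrite("pics/w1.png",im[:,:,::-1]);np.savez("w1.npz",**W)
E
```

```text
[ 0.45534571 -0.24088995  0.13013886] [-7.14329285e-01  4.05159646e-01  1.67126994e+00  7.56955258e-06
  1.06528772e+00  1.43947125e+00] [[-0.     0.835 -0.551]
 [ 0.    -0.551 -0.835]
 [-1.    -0.    -0.   ]]
```

View pics/w1.png

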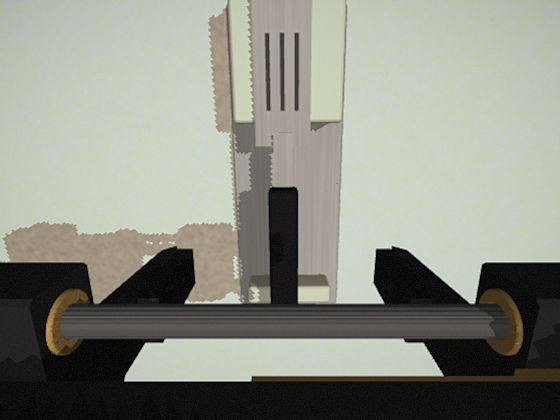

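```bash
python3 - <<'E'
from h import *
W=np.load("w1.npz")
im=cv2.imread("pics/w1.png")
for v in (40,70,100): 
    r=im[v,225:330].max(1); print(v,[225+i for i in np.nonzero(r<80)[0]])
for v in (195,220,240,270):
    r=im[v,255:315].max(1);k=np.nonzero(r<50)[0]; print(v,255+k.min(),255+k.max())
pts=[]
for uv,z in [((284,187),.048),((284,240),.048),((284,270),.048),((282,40),.033),((282,100),.033)]:
    p=plane(W,uv,z);pts.append(p);print(uv,p.round(4))
for i,j in((0,2),(0,3),(0,4),(3,4)):
    d=pts[i]-pts[j];d*=np.sign(d[0]);print(np.degrees(np.arctan2(d[1],d[0])).round(2))
E
```

```text
40 [np.int64(266), np.int64(267), np.int64(268), np.int64(280), np.int64(281), np.int64(282), np.int64(283), np.int64(295), np.int64(296), np.int64(297)]
70 [np.int64(266), np.int64(267), np.int64(268), np.int64(281), np.int64(282), np.int64(283), np.int64(295), np.int64(296), np.int64(297)]
100 [np.int64(267), np.int64(268), np.int64(269), np.int64(281), np.int64(282), np.int64(283), np.int64(295), np.int64(296), np.int64(297)]
195 269 297
220 269 297
240 270 297
270 270 296
(284, 187) [ 0.476  -0.2495  0.048 ]
(284, 240) [ 0.4426 -0.2273  0.048 ]
(284, 270) [ 0.4222 -0.2138  0.048 ]
(282, 40) [ 0.5579 -0.3022  0.033 ]
(282, 100) [ 0.5261 -0.281   0.033 ]
-33.55
-32.75
-32.17
-33.65
```

```bash
python3 - <<'E'
from h import *
s,R=state();W=camera_info("wrist");Wo=np.load("w1.npz")
print(s["tool_pos"],R.round(4))
for w in (W,Wo): print((R.T@(w["T"][:3,3]-s["tool_pos"])).round(4),(R.T@w["T"][:3,:3]).round(4))
for uv,z in [((283,187),.048),((282,40),.033),((282,100),.033)]: print(plane(W,uv,z), (R.T@(plane(W,uv,z)-s["tool_pos"])*1000).round(1))
E
```

```text
[ 0.45678657 -0.23744768  0.12825381] [[-0.0015  0.8328 -0.5536]
 [ 0.0032 -0.5536 -0.8328]
 [-1.     -0.003  -0.0018]]
[-0.1465  0.0698 -0.0006] [[-4.000e-04 -2.706e-01  9.627e-01]
 [ 1.100e-03 -9.627e-01 -2.706e-01]
 [ 1.000e+00  1.000e-03  7.000e-04]]
[-0.1465  0.0698 -0.0006] [[-4.000e-04 -2.706e-01  9.627e-01]
 [ 1.100e-03 -9.627e-01 -2.706e-01]
 [ 1.000e+00  1.000e-03  7.000e-04]]
[ 0.47636495 -0.24889272  0.048     ] [80.2 22.9 -1.2]
[ 0.55789754 -0.30217851  0.033     ] [ 94.9 120.3  -1.9]
[ 0.52609843 -0.28101341  0.033     ] [95.  82.1 -1.9]
```

Request:
{"op": "apply_moves", "data": {
  "moves": [
    [[15, 3, -2, 0], [35, 3, -2, 0], [55, 3, -2, 0], [72, 3, -2, 0], [87, 3, -2, 0], [98, 3, -2, 0], [104, 3, -2, 0], [105, 3, -2, 0]]
  ]
}}

```text
t: 2.2
tool_pos: [0.4581, -0.2421, 0.0256]
tool_rot: [-1.87, 1.571, 2.263]
contact_force: [1.3, 0.8, 0.3]
grip_width: 0.0879
```

Request:
{"op": "apply_moves", "data": {
  "moves": [
    [[0, 0, 0, 0], [0, 0, 0, 0], [0, 0, 0, 0], [0, 0, 0, 0], [0, 0, 0, 0], [0, 0, 0, 0], [0, 0, 0, 0], [0, 0, 0, 0]]
  ],
  "grip": 1
}}

```text
t: 3.2
tool_pos: [0.4581, -0.242, 0.0257]
tool_rot: [-0.271, 1.571, -2.42]
contact_force: [0.3, 0.5, 0.1]
grip_width: 0.0216
```

```bash
python3 - <<'E'
from h import *
from workcell import read_camera
s,R=state();print(s["tool_pos"],R.round(3),s["grip_width"],s["contact_force"])
im=read_camera("side");cv2.imwrite("pics/s1.png",cv2.resize(im[270:420,150:400,::-1],None,fx=3,fy=3))
E
```

```text
[ 0.45808798 -0.24200861  0.02572458] [[-0.     0.837 -0.547]
 [-0.    -0.547 -0.837]
 [-1.    -0.     0.   ]] 0.02161108980250489 [0.33683409 0.46926785 0.12998397]
```

View pics/s1.png

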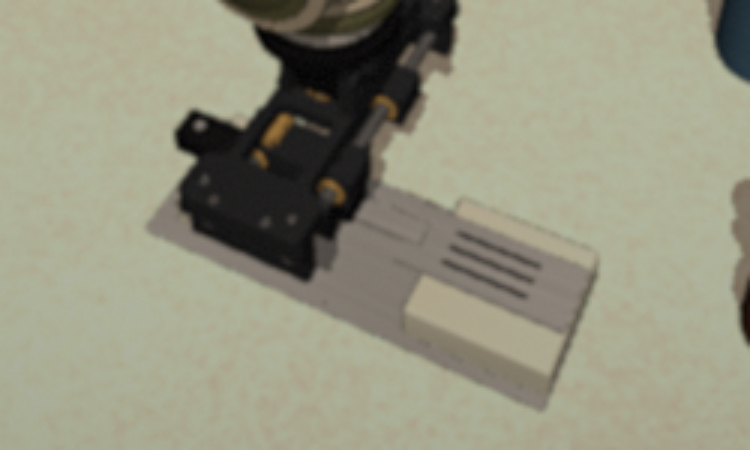

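Request:
{"op": "apply_moves", "data": {
  "moves": [
    [[-10, 0, 0, 0], [-30, 0, 0, 0], [-55, 0, 0, 0], [-80, 0, 0, 0], [-105, 0, 0, 0], [-125, 0, 0, 0], [-138, 0, 0, 0], [-140, 0, 0, 0]]
  ]
}}

```text
t: 4.25
tool_pos: [0.4582, -0.2421, 0.1664]
tool_rot: [1.448, 1.57, -0.702]
contact_force: [1.0, -0.2, -3.0]
grip_width: 0.0216
```

```bash
python3 - <<'E'
from h import *
from workcell import read_camera
s,R=state();print(s["tool_pos"],s["grip_width"],s["contact_force"],s["ft_torque"])
im=read_camera("side");cv2.imwrite("pics/s2.png",im[:,:,::-1])
im=read_camera("wrist");cv2.imwrite("pics/w2.png",im[:,:,::-1])
E
```

```text
[ 0.45818338 -0.24209325  0.16635298] 0.021553079100416466 [ 0.96757208 -0.20347491 -3.03687417] [0.10696931 0.04768942 0.01809744]
```

View pics/s2.png

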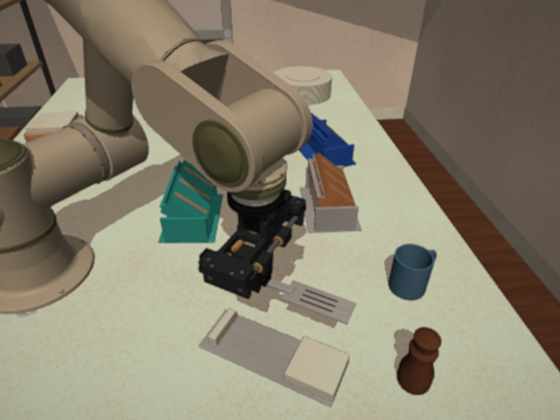

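View pics/w2.png

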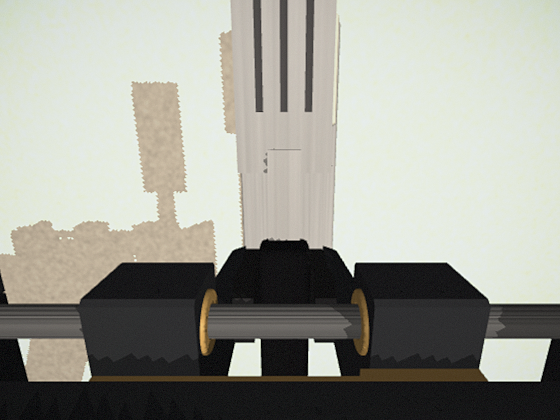

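```bash
python3 - <<'E'
from h import *
np.set_printoptions(precision=3,suppress=True)
a=cv2.imread("pics/scene0.png")
S,D=camera_info("scene"),camera_info("side")
hsv=cv2.cvtColor(a,cv2.COLOR_BGR2HSV)
m=cv2.inRange(hsv,(75,90,30),(100,255,255));m[:140]=0;m[210:]=0;m[:,:255]=0;m[:,350:]=0
c=max(cv2.findContours(m,0,2)[0],key=cv2.contourArea);print(cv2.boundingRect(c),cv2.approxPolyDP(c,3,True)[:,0].tolist())
for uv in [(272,199),(334,199)]: print("foot",plane(S,uv,0))
for uv in [(275,153),(334,152)]: print("top",plane(S,uv,.116))
for uv in [(161,240),(216,240)]: print("sidefoot",plane(D,uv,0))
E
python3 - <<'E'
import cv2,numpy as np
a=cv2.imread("pics/scene0.png");b=cv2.imread("pics/side0.png")
r=lambda i,x,y,w,h,s: cv2.resize(i[y:y+h,x:x+w],None,fx=s,fy=s,interpolation=cv2.INTER_CUBIC)
cv2.imwrite("pics/c5.png",np.hstack([r(a,260,140,90,75,4.4),r(b,150,150,90,75*90//75,4.4)[:330]]))
E
```

```text
(271, 151, 65, 50) [[275, 153], [273, 199], [333, 200], [331, 152]]
foot [0.361 0.052 0.   ]
foot [0.377 0.238 0.   ]
top [0.287 0.068 0.116]
top [0.298 0.242 0.116]
sidefoot [0.249 0.072 0.   ]
sidefoot [0.376 0.058 0.   ]
```

View pics/c5.png

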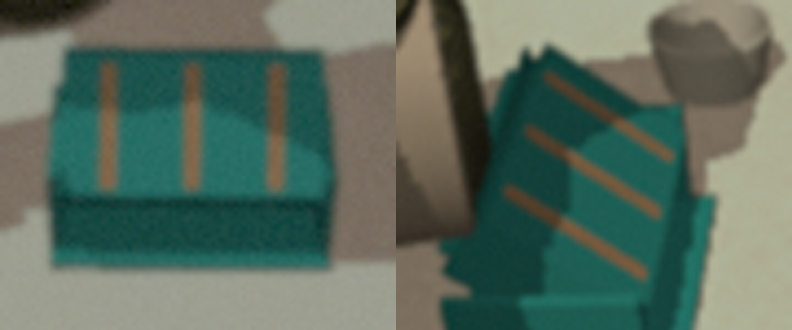

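```bash
python3 - <<'E'
from h import *
togo((.430,.160,.150),87.4)
togo((.445,.1594,.0992),87.4)
E
```

```text
t 4.35 togo mm [  15.6 -243.3 -321.1] turn -30.6
t 4.35 togo mm [  66.4 -230.3 -328.8] turn -30.6
```

Request:
{"op": "apply_moves", "data": {
  "moves": [
    [[0, -22, -29, -3], [1, -55, -72, -7], [3, -90, -118, -11], [5, -125, -165, -16], [8, -160, -211, -20], [11, -195, -257, -25], [14, -225, -298, -29], [15, -243, -321, -30.6]]
  ]
}}

```text
t: 5.35
tool_pos: [0.4294, 0.1617, 0.1498]
tool_rot: [-1.517, 1.569, -3.129]
contact_force: [-0.1, 0.4, -1.2]
grip_width: 0.0225
```

```bash
python3 - <<'E'
from h import *
s,R=state();print(s["tool_pos"],R.round(4))
togo((.445,.1594,.0992),87.4)
E
```

```text
[0.42939432 0.16169587 0.1498394 ] [[-1.700e-03  9.991e-01 -4.160e-02]
 [-0.000e+00 -4.160e-02 -9.991e-01]
 [-1.000e+00 -1.700e-03  1.000e-04]]
t 5.35 togo mm [50.6 15.8  1.6] turn 0.2
```

Request:
{"op": "apply_moves", "data": {
  "moves": [
    [[5, 2, 0, 0], [12, 4, 0, 0], [20, 6, 0, 0], [30, 9, 0, 0], [40, 12, 0, 0], [47, 14, 0, 0], [51, 15, 0, 0], [51, 15, 0, 0]]
  ]
}}

```text
t: 6.35
tool_pos: [0.4453, 0.159, 0.0995]
tool_rot: [-1.447, 1.57, -3.063]
contact_force: [0.0, -0.4, -2.0]
grip_width: 0.0219
```

```bash
python3 - <<'E'
from h import *
from workcell import read_camera
s,R=state();print(s["tool_pos"],R.round(4))
for n in("wrist","side","scene"):
    s,R=state();print(s["tool_pos"])
    ci=camera_info(n);np.savez(f"{n}3.npz",**ci)
    im=read_camera(n)[:,:,::-1];cv2.imwrite(f"pics/{n}3.png",im)
b=cv2.imread("pics/side3.png");cv2.imwrite("pics/c6.png",cv2.resize(b[100:250,250:400],None,fx=4,fy=4,interpolation=2))
b=cv2.imread("pics/scene3.png");cv2.imwrite("pics/c7.png",cv2.resize(b[150:310,240:400],None,fx=3.7,fy=3.7,interpolation=2))
E
```

```text
[0.44531695 0.15895974 0.09954701] [[-3.00e-04  9.99e-01 -4.49e-02]
 [-0.00e+00 -4.49e-02 -9.99e-01]
 [-1.00e+00 -3.00e-04  0.00e+00]]
[0.44531695 0.15895974 0.09954701]
[0.44537535 0.158981   0.09979592]
[0.44541807 0.15899738 0.09993117]
```

View pics/wrist3.png

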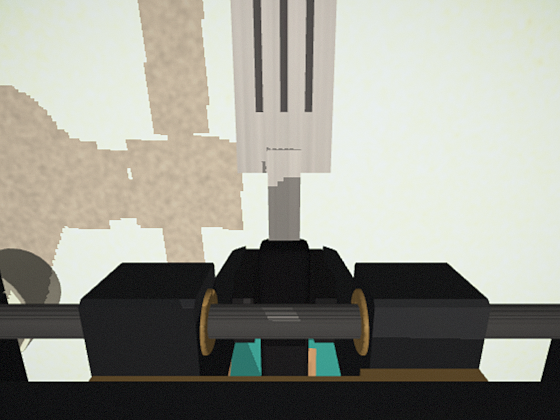

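View pics/c6.png

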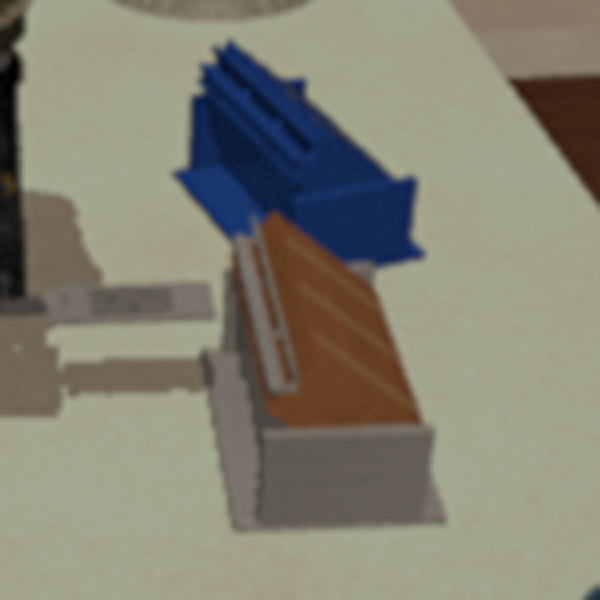

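View pics/c7.png

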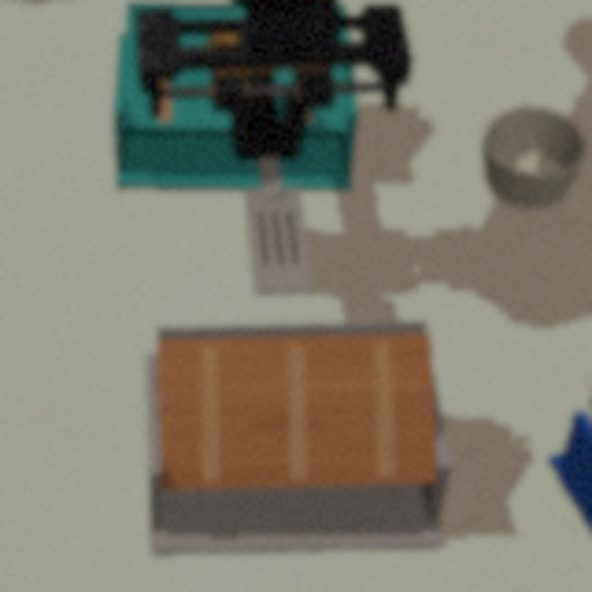

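```bash
python3 - <<'E'
from h import *
np.set_printoptions(precision=4,suppress=True)
S,D=camera_info("scene"),camera_info("side")
f=lambda p,s,o:(np.array(p)+.5)/s+np.array(o)-.5
s=lambda p:f(p,3.7,(240,150)); d=lambda p:f(p,4,(250,100))
print("tip",tri(S,s((282,292)),D,d((210,301))))
print("tipL",tri(S,s((308,291)),D,d((207,283))),"tipR",tri(S,s((255,293)),D,d((213,318))))
sc=[[(209,348),(211,478)],[(296,347),(298,475)],[(382,345),(387,472)]]
sd=[[(318,335),(408,404)],[(301,284),(388,350)],[(288,238),(374,302)]]
for i in range(3):
    for j in range(2): print(i,j,tri(S,s(sc[i][j]),D,d(sd[i][j])))
tip=np.array([.5950,.1522,.1053])
print("tip proj scene",(proj(S,tip)+.5-np.array((240,150)))*3.7,"side",(proj(D,tip)+.5-np.array((250,100)))*4)
m=np.array([.6246,.1513,.1]);a=np.radians(-2.6);u=np.array([np.cos(a),np.sin(a),0]);yh=np.array([-np.sin(a),np.cos(a),0]);c,t=np.cos(np.radians(40)),np.sin(np.radians(40))
xh=u*c-np.array([0,0,t]);zh=u*t+np.array([0,0,c])
L=lambda x,y,z:m+(xh*x+yh*y+zh*z)/1000
for n,p in {"w-":(0,-88,21),"w+":(0,88,21),"b-":(95,-88,21),"b+":(95,88,21),"ul-":(-8,-80,6.5),"ul+":(-8,80,6.5),"ll-":(-8,-80,-6.5),"ll+":(-8,80,-6.5)}.items():
    q=L(*p);print(n,((proj(S,q)+.5-np.array((240,150)))*3.7).round(0),((proj(D,q)+.5-np.array((250,100)))*4).round(0))
E
```

```text
tip (array([0.5904, 0.1501, 0.1069]), [np.float64(0.1), np.float64(0.1)])
tipL (array([0.5916, 0.1676, 0.1084]), [np.float64(0.5), np.float64(0.5)]) tipR (array([0.5892, 0.132 , 0.1063]), [np.float64(0.2), np.float64(0.2)])
0 0 (array([0.6437, 0.0951, 0.1152]), [np.float64(1.2), np.float64(1.2)])
0 1 (array([0.7038, 0.0923, 0.0613]), [np.float64(1.2), np.float64(1.2)])
1 0 (array([0.646 , 0.1514, 0.1145]), [np.float64(0.3), np.float64(0.3)])
1 1 (array([0.706 , 0.1482, 0.0624]), [np.float64(2.0), np.float64(2.0)])
2 0 (array([0.6491, 0.2066, 0.1148]), [np.float64(0.1), np.float64(0.1)])
2 1 (array([0.71  , 0.2043, 0.0634]), [np.float64(1.1), np.float64(1.1)])
tip proj scene [286.3719 299.145 ] side [217.3194 301.2982]
w- [157. 341.] [313. 365.]
w+ [430. 333.] [268. 213.]
b- [162. 490.] [428. 447.]
b+ [437. 482.] [370. 290.]
ul- [169. 329.] [283. 367.]
ul+ [413. 322.] [246. 228.]
ll- [168. 329.] [267. 382.]
ll+ [410. 322.] [232. 241.]
```

Request:
{"op": "apply_moves", "data": {
  "moves": [
    [[0, 4, -1, 0], [0, 8, -2.5, 0], [0, 13, -2.5, 0], [0, 18, -2.5, 0], [0, 22, -2.5, 0], [0, 25, -2.5, 0], [0, 27, -2.5, 0], [0, 28, -2.5, 0]]
  ]
}}

```text
t: 7.5
tool_pos: [0.4735, 0.1602, 0.0997]
tool_rot: [-1.877, 1.571, 2.79]
contact_force: [-0.1, -0.4, -1.1]
grip_width: 0.0217
```

```bash
python3 - <<'E'
from h import *
from workcell import read_camera
s,R=state();print(s["tool_pos"],R.round(4),s["contact_force"])
for n in("side","scene"):
    im=read_camera(n)[:,:,::-1];cv2.imwrite(f"pics/{n}4.png",im)
b=cv2.imread("pics/side4.png");b=cv2.resize(b[140:215,275:350],None,fx=8,fy=8,interpolation=2)
cv2.imwrite("pics/c8.png",b)
b=cv2.imread("pics/scene4.png");cv2.imwrite("pics/c9.png",cv2.resize(b[200:290,270:370],None,fx=6,fy=6,interpolation=2))
E
```

```text
[0.47348397 0.16018003 0.09970592] [[-1.00e-04  9.99e-01 -4.50e-02]
 [ 0.00e+00 -4.50e-02 -9.99e-01]
 [-1.00e+00 -1.00e-04 -0.00e+00]] [-0.05362218 -0.40012112 -1.10640924]
```

View pics/c8.png

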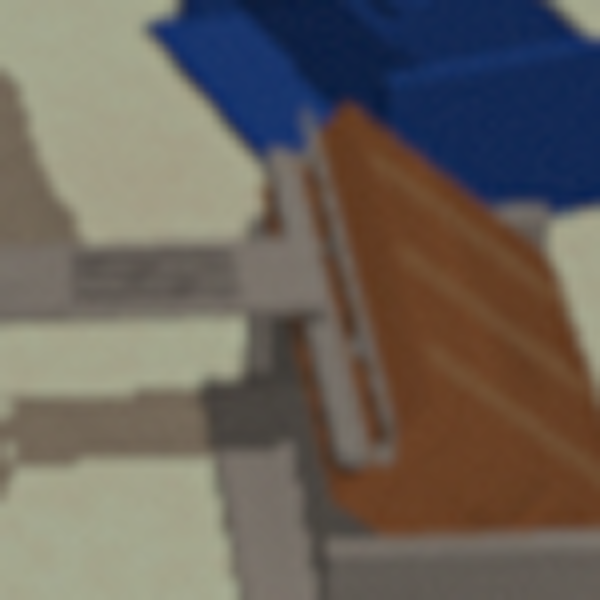

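View pics/c9.png

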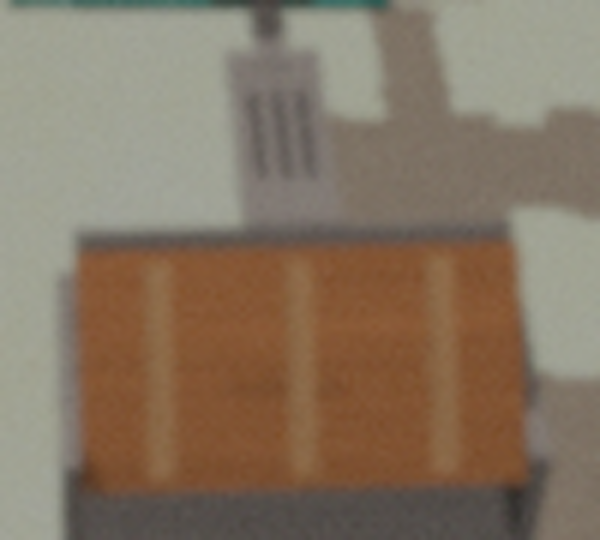

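```bash
python3 - <<'E'
from h import *
S=camera_info("scene")
f=lambda p:(np.array(p)+.5)/6+np.array((270,200))-.5
for z1,z2 in((.112,.105),(.115,.107)):
  P=[plane(S,f(p),z1) for p in((160,262),(302,260),(443,258))]
  Q=[plane(S,f(p),z1-.0535) for p in((163,475),(304,473),(447,470))]
  T=plane(S,f((291.5,226)),z2);A=plane(S,f((275,95)),z2)
  a=P[2]-P[0];yaw=-np.degrees(np.arctan2(a[0],a[1]));print("yaw",yaw,"strips",np.round(P,4).tolist(),np.round(Q,4).tolist())
  a/=np.linalg.norm(a);d=T-np.mean(P,0);print("tip",T.round(4),"lateral mm",1000*(a[:2]@d[:2]), "blade yaw",np.degrees(np.arctan2(*(T-A)[[1,0]])))
E
```

```text
yaw -3.7842052184175268 strips [[0.6383, 0.0965, 0.112], [0.642, 0.1529, 0.112], [0.6457, 0.2088, 0.112]] [[0.7028, 0.092, 0.0585], [0.7064, 0.1475, 0.0585], [0.7096, 0.2039, 0.0585]]
tip [0.6176 0.1523 0.105 ] lateral mm -2.020743372803227 blade yaw -2.317968226492619
yaw -3.784205218417564 strips [[0.6409, 0.0962, 0.115], [0.6446, 0.1524, 0.115], [0.6483, 0.208, 0.115]] [[0.705, 0.0917, 0.0615], [0.7086, 0.1471, 0.0615], [0.7118, 0.2032, 0.0615]]
tip [0.6194 0.152  0.107 ] lateral mm -1.900798004543186 blade yaw -2.3179682264926433
```

Request:
{"op": "apply_moves", "data": {
  "moves": [
    [[0, 0, -2, 0.4], [0, 0, -4, 0.8], [0, 1, -4, 0.8], [0, 2, -4, 0.8], [0, 3, -4, 0.8], [0, 4, -4, 0.8], [0, 5, -4, 0.8], [0, 6, -4, 0.8]]
  ]
}}

```text
t: 8.6
tool_pos: [0.4797, 0.1639, 0.0997]
tool_rot: [-2.323, 1.571, 2.33]
contact_force: [-0.9, 0.4, -2.1]
grip_width: 0.0216
```

```bash
python3 - <<'E'
from h import *
s,R=state();print(s["tool_pos"],s["tool_rot"],s["contact_force"],s["ft_torque"])
E
```

```text
[0.47967119 0.16389767 0.09972279] [-2.32335469  1.57074913  2.33004824] [-0.9481457   0.38818158 -2.120119  ] [0.08440905 0.03795487 0.00366915]
```

Request:
{"op": "apply_moves", "data": {
  "moves": [
    [[0, 1, 0, 0], [0, 2, 0, 0], [0, 3, 0, 0], [0, 4, 0, 0], [0, 5, 0, 0], [0, 5, 0, 0], [0, 5, 0, 0], [0, 5, 0, 0]]
  ]
}}

```text
t: 9.6
tool_pos: [0.4817, 0.1638, 0.0987]
tool_rot: [-1.469, 1.563, -3.098]
contact_force: [-13.2, 0.8, -0.2]
grip_width: 0.0217
```

```bash
python3 - <<'E'
from h import *
from workcell import read_camera
s,R=state();print(s["tool_pos"],s["contact_force"],s["ft_torque"])
for n in("side","scene"):
    im=read_camera(n)[:,:,::-1];cv2.imwrite(f"pics/{n}5.png",im)
b=cv2.imread("pics/side5.png");b=cv2.resize(b[140:215,275:350],None,fx=6,fy=6,interpolation=2)
c=cv2.imread("pics/scene5.png");c=cv2.resize(c[215:290,280:360],None,fx=4,fy=6,interpolation=2)
cv2.imwrite("pics/c10.png",np.hstack([b,c]))
E
```

```text
[0.4816503  0.16382838 0.09868239] [-13.16972939   0.78360881  -0.24586454] [0.08701877 1.87627366 0.00731091]
```

View pics/c10.png

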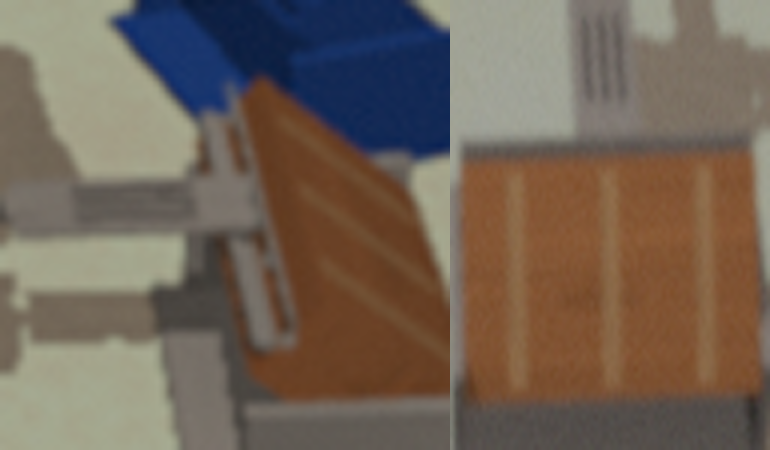

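Request:
{"op": "apply_moves", "data": {
  "moves": [
    [[-4.8, 0.5, 0, 0], [-9.6, 1.3, 0, 0], [-14.4, 2.2, 0, 0], [-19.2, 3.3, 0, 0], [-24, 4.6, 0, 0], [-28.6, 6, 0, 0], [-33, 7.6, 0, 0], [-35.5, 8.5, 0, 0]]
  ]
}}

```text
t: 10.7
tool_pos: [0.4899, 0.1634, 0.1342]
tool_rot: [-1.489, 1.562, -3.119]
contact_force: [-14.7, 0.2, 0.2]
grip_width: 0.0215
```

```bash
cat > look.py <<'E'
from h import *
from workcell import read_camera
import sys
k=sys.argv[1]
s,R=state();print(s["t"],s["tool_pos"].round(4),s["tool_rot"].round(3),s["contact_force"].round(1),s["ft_torque"].round(2),s["grip_width"].round(4))
for n in("side","scene"):
    im=read_camera(n)[:,:,::-1];cv2.imwrite(f"pics/{n}{k}.png",im)
b=cv2.imread(f"pics/side{k}.png");b=cv2.resize(b[90:220,210:350],None,fx=3.5,fy=3.5,interpolation=2)
c=cv2.imread(f"pics/scene{k}.png");c=cv2.resize(c[175:290,260:360],None,fx=3,fy=3.957,interpolation=2)[:455]
cv2.imwrite(f"pics/l{k}.png",np.hstack([b,c]))
E
python3 look.py 6
```

```text
Traceback (most recent call last):
  File "look.py", line 5, in <module>
    s,R=state();print(s["t"],s["tool_pos"].round(4),s["tool_rot"].round(3),s["contact_force"].round(1),s["ft_torque"].round(2),s["grip_width"].round(4))
                                                                                                                               ^^^^^^^^^^^^^^^^^^^^^
AttributeError: 'float' object has no attribute 'round'
```

```bash
sed -i 's/s\["grip_width"\].round(4)/s["grip_width"]/' look.py; python3 look.py 6
```

```text
10.7 [0.4899 0.1634 0.1342] [-1.489  1.562 -3.119] [-14.7   0.2   0.2] [0.22 2.49 0.06] 0.02150287157064363
```

View pics/l6.png

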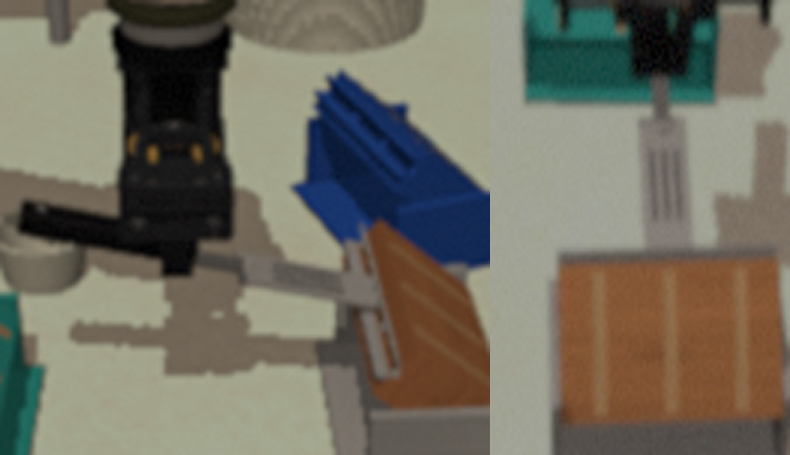

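Request:
{"op": "apply_moves", "data": {
  "moves": [
    [[-3.3, 1.5, 0, 0], [-6.6, 3.1, 0, 0], [-9.8, 4.8, 0, 0], [-12.9, 6.6, 0, 0], [-16, 8.5, 0, 0], [-19.2, 10.5, 0, 0], [-22.3, 12.6, 0, 0], [-25.2, 14.7, 0, 0]]
  ]
}}

```text
t: 11.8
tool_pos: [0.5063, 0.1624, 0.1601]
tool_rot: [-1.508, 1.566, -3.137]
contact_force: [-10.1, 1.6, 1.4]
grip_width: 0.0216
```

```bash
python3 look.py 7
```

```text
11.8 [0.5063 0.1624 0.1601] [-1.508  1.566 -3.137] [-10.1   1.6   1.4] [0.14 1.79 0.05] 0.021568059835397058
```

View pics/l7.png

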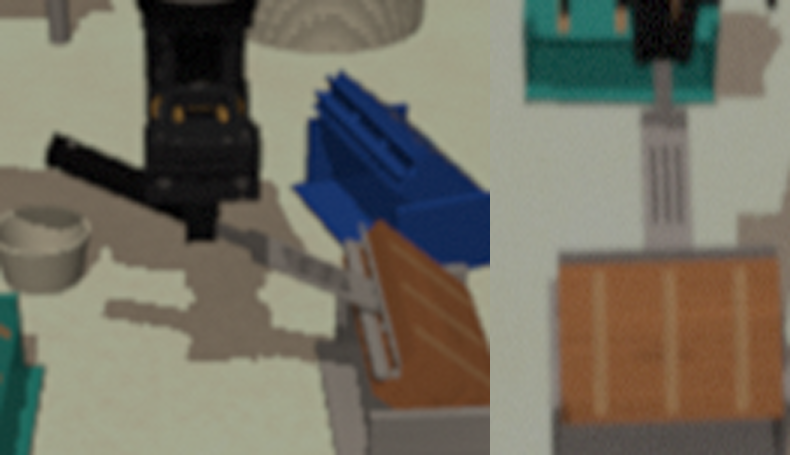

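Request:
{"op": "apply_moves", "data": {
  "moves": [
    [[-3, 2.3, 0, 0], [-6, 4.8, 0, 0], [-9, 7.3, 0, 0], [-11.7, 10, 0, 0], [-14.5, 12.7, 0, 0], [-17.2, 15.5, 0, 0], [-19.8, 18.4, 0, 0], [-22.4, 21.4, 0, 0]]
  ]
}}

```text
t: 12.9
tool_pos: [0.5293, 0.161, 0.183]
tool_rot: [-0.423, 1.571, -2.052]
contact_force: [-1.5, 0.1, -2.9]
grip_width: 0.0218
```

```bash
python3 look.py 8
```

```text
12.9 [0.5293 0.161  0.183 ] [-0.423  1.571 -2.052] [-1.5  0.1 -2.9] [-0.01  0.52  0.02] 0.021847556917562377
```

View pics/l8.png

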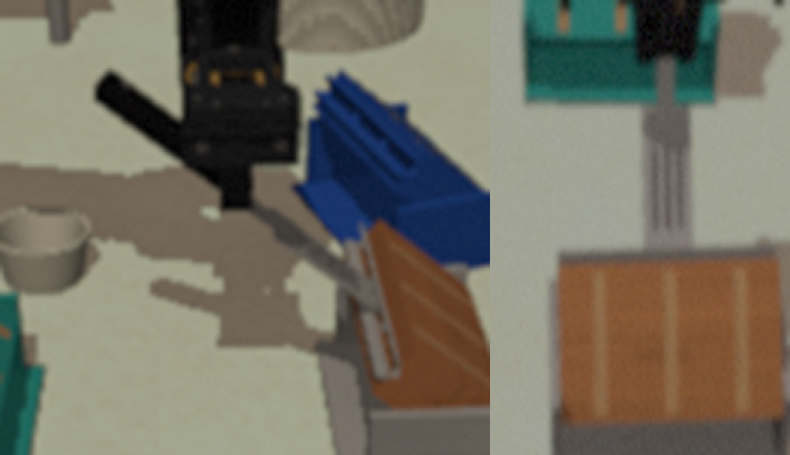

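Request:
{"op": "apply_moves", "data": {
  "moves": [
    [[1.6, 1.9, 0, 0], [3.2, 3.8, 0, 0], [4.8, 5.7, 0, 0], [6.4, 7.7, 0, 0], [8, 9.6, 0, 0], [9.6, 11.5, 0, 0], [11.3, 13.4, 0, 0], [12.9, 15.3, 0, 0]]
  ]
}}

```text
t: 14.0
tool_pos: [0.5445, 0.1601, 0.1698]
tool_rot: [2.256, 1.571, 0.627]
contact_force: [-1.5, 0.2, -1.8]
grip_width: 0.0221
```

```bash
python3 look.py 9
```

```text
14.0 [0.5445 0.1601 0.1698] [2.256 1.571 0.627] [-1.5  0.2 -1.8] [ 0.05  0.28 -0.01] 0.022128676529579863
```

View pics/l9.png

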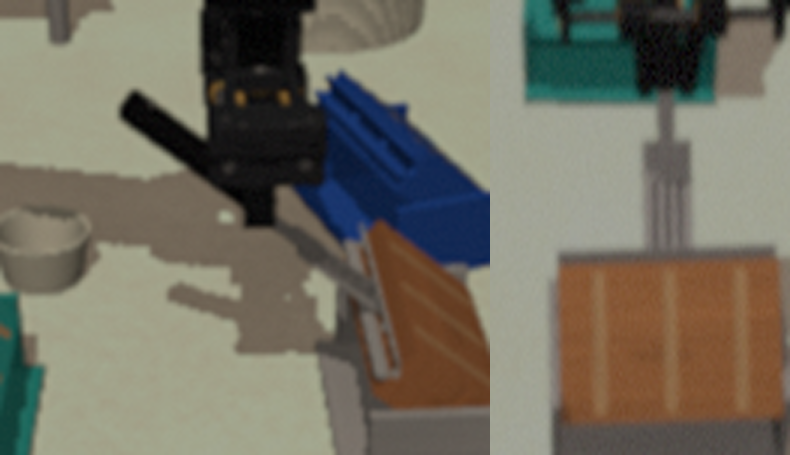

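Request:
{"op": "apply_moves", "data": {
  "moves": [
    [[1.6, 1.9, 0, 0], [3.2, 3.8, 0, 0], [4.8, 5.7, 0, 0], [6.4, 7.7, 0, 0], [8, 9.6, 0, 0], [9.6, 11.5, 0, 0], [11.3, 13.4, 0, 0], [12.9, 15.3, 0, 0]]
  ]
}}

```text
t: 15.1
tool_pos: [0.5598, 0.1592, 0.1569]
tool_rot: [1.437, 1.571, -0.193]
contact_force: [0.0, -0.4, -4.0]
grip_width: 0.022
```

```bash
python3 - <<'E'
from h import *
s,R=state();print(s["tool_pos"].round(4),s["contact_force"].round(1),s["ft_torque"].round(2),R.round(3))
E
```

```text
[0.5598 0.1592 0.1569] [ 0.  -0.4 -4. ] [ 0.02  0.25 -0.04] [[ 0.     0.998 -0.059]
 [-0.    -0.059 -0.998]
 [-1.     0.     0.   ]]
```

Request:
{"op": "apply_moves", "data": {
  "moves": [
    [[0.8, 1, 0, 0], [1.6, 2, 0, 0], [2.4, 2.9, 0, 0], [3.2, 3.9, 0, 0], [4, 4.8, 0, 0], [4.8, 5.8, 0, 0], [5.6, 6.8, 0, 0], [6.4, 7.7, 0, 0]]
  ]
}}

```text
t: 16.1
tool_pos: [0.5639, 0.1596, 0.1531]
tool_rot: [-1.537, 1.563, 3.117]
contact_force: [-30.8, 0.4, 27.4]
grip_width: 0.0216
```

```bash
python3 look.py 10
```

```text
16.1 [0.5639 0.1596 0.1531] [-1.537  1.563  3.117] [-30.8   0.4  27.4] [ 0.02  4.78 -0.03] 0.02159429222284232
```

View pics/l10.png

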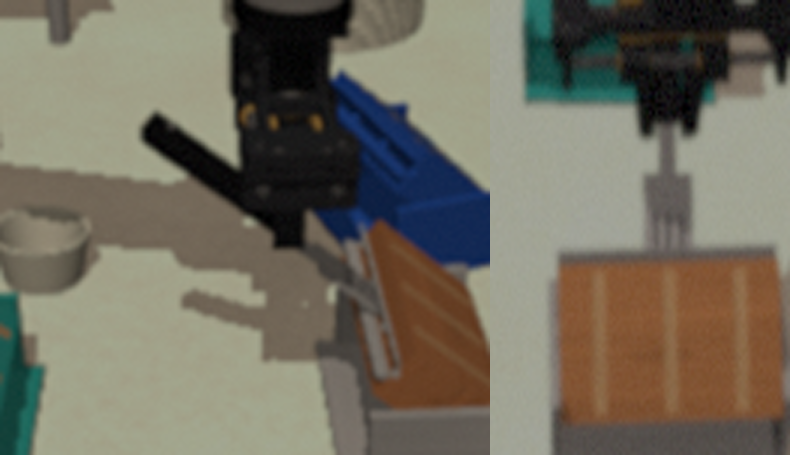

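Request:
{"op": "apply_moves", "data": {
  "moves": [
    [[-4, -4.8, 0, 0], [-10, -12, 0, 0], [-16, -19, 0, 0], [-22, -26, 0, 0], [-28, -33.5, 0, 0], [-34, -40.5, 0, 0], [-39.5, -47, 0, 0], [-42.4, -50.5, 0, 0]]
  ]
}}

```text
t: 17.2
tool_pos: [0.5167, 0.1618, 0.1936]
tool_rot: [1.747, 1.57, 0.118]
contact_force: [-0.5, 0.0, -2.3]
grip_width: 0.0219
```

Request:
{"op": "apply_moves", "data": {
  "moves": [
    [[0, 0, 4, 0], [0, 0, 12, 0], [0, 0, 22, 0], [0, 0, 33, 0], [0, 0, 43, 0], [0, 0, 50, 0], [0, 0, 55, 0], [0, 0, 56, 0]]
  ]
}}

```text
t: 18.2
tool_pos: [0.5137, 0.1056, 0.1931]
tool_rot: [1.653, 1.571, 0.023]
contact_force: [0.5, 0.2, -2.0]
grip_width: 0.0217
```

```bash
python3 look.py 11
```

```text
18.2 [0.5137 0.1056 0.1931] [1.653 1.571 0.023] [ 0.5  0.2 -2. ] [0.04 0.01 0.02] 0.021714726492422006
```

View pics/l11.png

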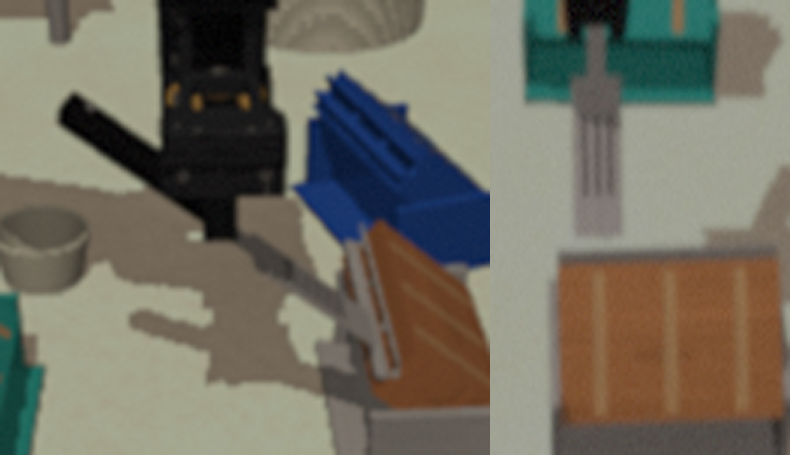

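Request:
{"op": "apply_moves", "data": {
  "moves": [
    [[2.4, 2.9, 0, 0], [4.8, 5.7, 0, 0], [7.2, 8.6, 0, 0], [9.6, 11.5, 0, 0], [12, 14.4, 0, 0], [14.4, 17.2, 0, 0], [16.9, 20.1, 0, 0], [19.3, 23, 0, 0]]
  ]
}}

```text
t: 19.3
tool_pos: [0.5368, 0.1044, 0.1735]
tool_rot: [-1.602, 1.571, 3.052]
contact_force: [0.2, 0.3, -2.4]
grip_width: 0.0216
```

```bash
python3 look.py 12
```

```text
19.3 [0.5368 0.1044 0.1735] [-1.602  1.571  3.052] [ 0.2  0.3 -2.4] [ 0.04  0.12 -0.03] 0.021554759179084424
```

View pics/l12.png

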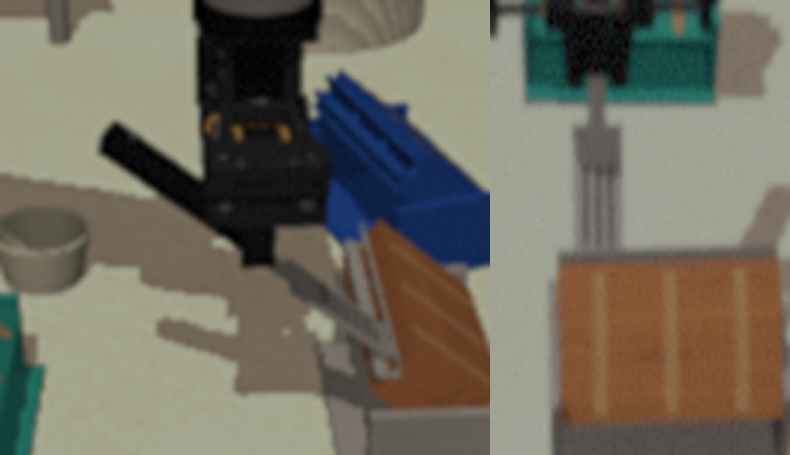

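Request:
{"op": "apply_moves", "data": {
  "moves": [
    [[2.8, 3.4, 0, 0], [5.6, 6.7, 0, 0], [8.4, 10, 0, 0], [11.2, 13.4, 0, 0], [14, 16.7, 0, 0], [16.8, 20, 0, 0], [19.6, 23.4, 0, 0], [22.5, 26.8, 0, 0]]
  ]
}}

```text
t: 20.4
tool_pos: [0.5608, 0.1032, 0.1521]
tool_rot: [-1.506, 1.563, -3.135]
contact_force: [-30.9, 0.3, 25.9]
grip_width: 0.0219
```

```bash
python3 look.py 13
```

```text
20.4 [0.5608 0.1032 0.1521] [-1.506  1.563 -3.135] [-30.9   0.3  25.9] [-0.    4.64 -0.02] 0.021882850288073574
```

View pics/l13.png

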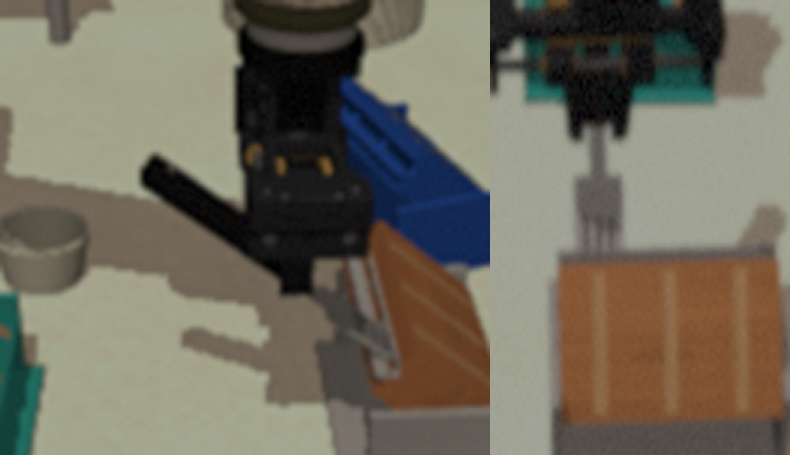

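Request:
{"op": "apply_moves", "data": {
  "moves": [
    [[-4, -4.8, 0, 0], [-10, -12, 0, 0], [-16, -19, 0, 0], [-22, -26, 0, 0], [-28, -33.5, 0, 0], [-34, -40.5, 0, 0], [-39.5, -47, 0, 0], [-42.4, -50.5, 0, 0]]
  ]
}}

```text
t: 21.5
tool_pos: [0.5127, 0.1059, 0.1942]
tool_rot: [1.628, 1.57, -0.001]
contact_force: [-0.0, 0.5, -1.9]
grip_width: 0.0217
```

Request:
{"op": "apply_moves", "data": {
  "moves": [
    [[0, 0, -6, 0], [0, 0, -20, 0], [0, 0, -40, 0], [0, 0, -62, 0], [0, 0, -84, 0], [0, 0, -101, 0], [0, 0, -110, 0], [0, 0, -112, 0]]
  ]
}}

```text
t: 22.5
tool_pos: [0.5195, 0.218, 0.1935]
tool_rot: [-0.939, 1.571, -2.568]
contact_force: [-1.0, -0.4, -3.0]
grip_width: 0.022
```

```bash
python3 look.py 14
```

```text
22.5 [0.5195 0.218  0.1935] [-0.939  1.571 -2.568] [-1.  -0.4 -3. ] [0.03 0.02 0.  ] 0.021970472107396298
```

View pics/l14.png

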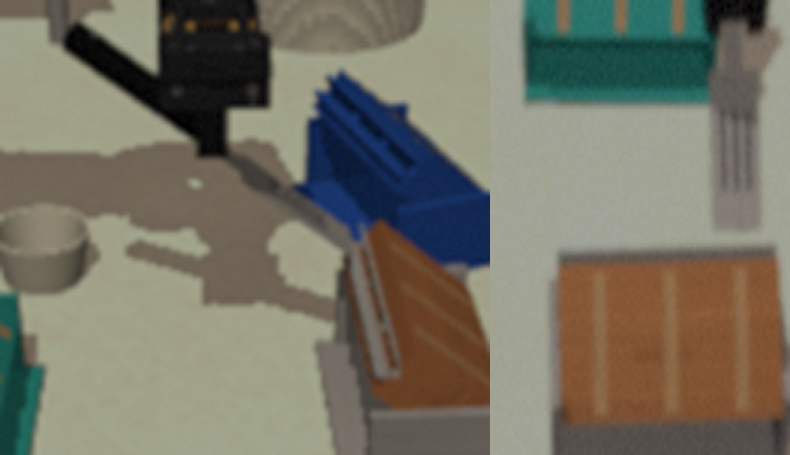

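Request:
{"op": "apply_moves", "data": {
  "moves": [
    [[2.4, 2.9, 0, 0], [4.8, 5.7, 0, 0], [7.2, 8.6, 0, 0], [9.6, 11.5, 0, 0], [12, 14.4, 0, 0], [14.4, 17.2, 0, 0], [16.9, 20.1, 0, 0], [19.3, 23, 0, 0]]
  ]
}}

```text
t: 23.6
tool_pos: [0.5426, 0.2163, 0.1741]
tool_rot: [-1.332, 1.57, -2.961]
contact_force: [-1.0, -0.5, -2.8]
grip_width: 0.0215
```

```bash
python3 look.py 15
```

```text
23.6 [0.5426 0.2163 0.1741] [-1.332  1.57  -2.961] [-1.  -0.5 -2.8] [0.07 0.32 0.06] 0.02146900299450443
```

View pics/l15.png

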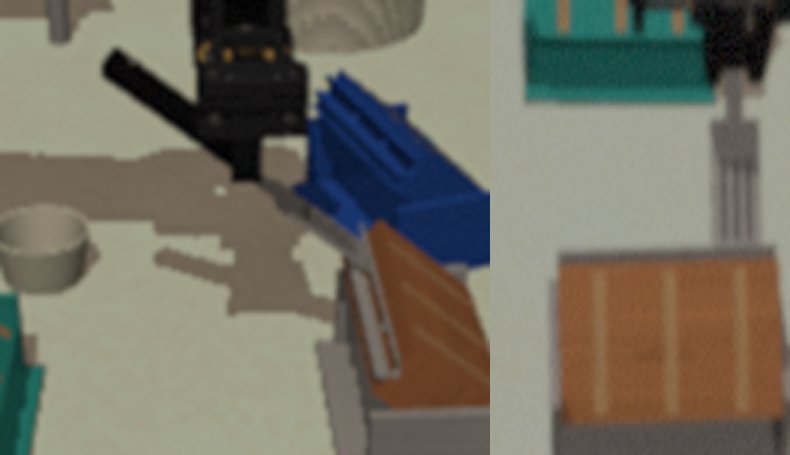

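Request:
{"op": "apply_moves", "data": {
  "moves": [
    [[2.8, 3.4, 0, 0], [5.6, 6.7, 0, 0], [8.4, 10, 0, 0], [11.2, 13.4, 0, 0], [14, 16.7, 0, 0], [16.8, 20, 0, 0], [19.6, 23.4, 0, 0], [22.5, 26.8, 0, 0]]
  ]
}}

```text
t: 24.7
tool_pos: [0.5695, 0.2147, 0.1516]
tool_rot: [1.177, 1.571, -0.453]
contact_force: [-1.5, -0.1, -2.8]
grip_width: 0.0218
```

```bash
python3 -c "
from h import *
s,R=state();print(s['tool_pos'],s['contact_force'],s['ft_torque'])"
```

```text
[0.56948517 0.21469642 0.15164658] [-1.47365821 -0.10914981 -2.79801654] [ 0.04821826  0.38607924 -0.04366272]
```

Request:
{"op": "apply_moves", "data": {
  "moves": [
    [[2.8, 3.4, 0, 0], [5.6, 6.7, 0, 0], [8.4, 10, 0, 0], [11.2, 13.4, 0, 0], [14, 16.7, 0, 0], [16.8, 20, 0, 0], [19.6, 23.4, 0, 0], [22.5, 26.8, 0, 0]]
  ]
}}

```text
t: 25.7
tool_pos: [0.5941, 0.2135, 0.13]
tool_rot: [-1.501, 1.565, -3.13]
contact_force: [-31.9, -0.5, 27.0]
grip_width: 0.0213
```

```bash
python3 look.py 16
```

```text
25.7 [0.5941 0.2135 0.13  ] [-1.501  1.565 -3.13 ] [-31.9  -0.5  27. ] [0.01 5.05 0.01] 0.021335068776700106
```

View pics/l16.png

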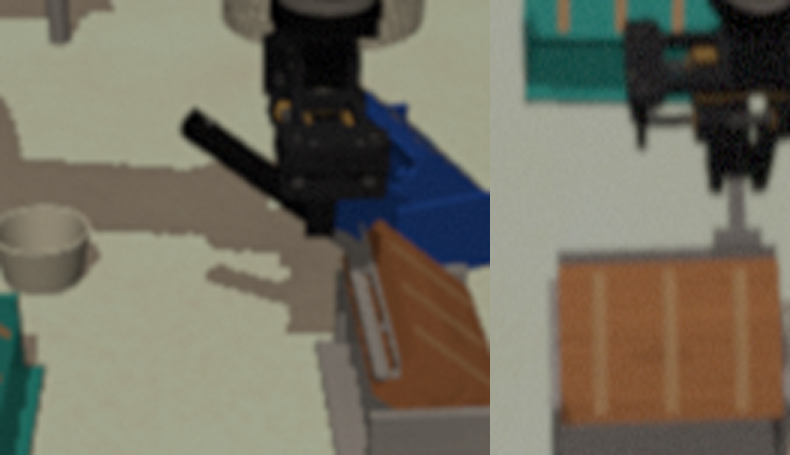

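Request:
{"op": "apply_moves", "data": {
  "moves": [
    [[-1, -1.2, 0, 0], [-2, -2.4, 0, 0], [-2.6, -3.1, 0, 0], [-2.6, -3.1, 0, 0], [-2.6, -3.1, 0, 0], [-2.6, -3.1, 0, 0], [-2.6, -3.1, 0, 0], [-2.6, -3.1, 0, 0]]
  ]
}}

```text
t: 26.8
tool_pos: [0.5929, 0.2133, 0.1319]
tool_rot: [0.322, 1.571, -1.308]
contact_force: [0.1, 0.2, -3.0]
grip_width: 0.0214
```

Request:
{"op": "apply_moves", "data": {
  "moves": [
    [[0, 0, 0, 0], [0, 0, 0, 0], [0, 0, 0, 0], [0, 0, 0, 0], [0, 0, 0, 0], [0, 0, 0, 0], [0, 0, 0, 0], [0, 0, 0, 0]]
  ],
  "grip": -1
}}

```text
t: 27.8
tool_pos: [0.5929, 0.2133, 0.1319]
tool_rot: [0.802, 1.571, -0.828]
contact_force: [0.4, 0.0, -0.0]
grip_width: 0.0881
```

```bash
python3 look.py 17
```

```text
27.8 [0.5929 0.2133 0.1319] [ 0.802  1.571 -0.828] [ 0.4  0.  -0. ] [ 0.05  0.01 -0.03] 0.08814481242807777
```

View pics/l17.png

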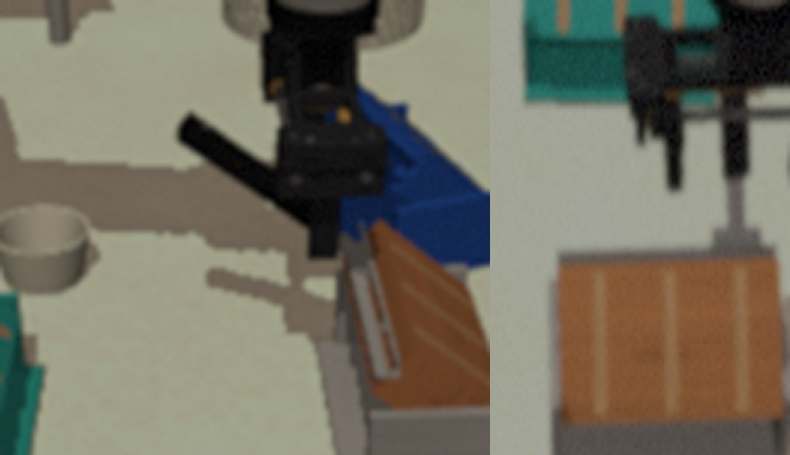

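Request:
{"op": "apply_moves", "data": {
  "moves": [
    [[0, 0, 0, 0], [0, 0, 0, 0], [0, 0, 0, 0], [0, 0, 0, 0], [0, 0, 0, 0], [0, 0, 0, 0], [0, 0, 0, 0], [0, 0, 0, 0]]
  ],
  "grip": 1
}}

```text
t: 28.9
tool_pos: [0.5929, 0.2133, 0.1319]
tool_rot: [-0.467, 1.571, -2.096]
contact_force: [-0.0, 0.3, -0.2]
grip_width: 0.0214
```

Request:
{"op": "apply_moves", "data": {
  "moves": [
    [[0.5, 0.6, 0, 0], [1, 1.2, 0, 0], [1.5, 1.8, 0, 0], [2, 2.4, 0, 0], [2.5, 3, 0, 0], [3, 3.6, 0, 0], [3, 3.6, 0, 0], [3, 3.6, 0, 0]]
  ]
}}

```text
t: 29.9
tool_pos: [0.5935, 0.2138, 0.1315]
tool_rot: [-1.483, 1.564, -3.111]
contact_force: [-27.3, -2.0, 26.4]
grip_width: 0.022
```

Request:
{"op": "apply_moves", "data": {
  "moves": [
    [[-0.5, -0.6, 0, 0], [-1, -1.2, 0, 0], [-1.2, -1.5, 0, 0], [-1.2, -1.5, 0, 0], [-1.2, -1.5, 0, 0], [-1.2, -1.5, 0, 0], [-1.2, -1.5, 0, 0], [-1.2, -1.5, 0, 0]]
  ]
}}

```text
t: 30.9
tool_pos: [0.5934, 0.2138, 0.1316]
tool_rot: [-1.584, 1.567, 3.07]
contact_force: [-14.9, -0.1, 15.9]
grip_width: 0.0217
```

Request:
{"op": "apply_moves", "data": {
  "moves": [
    [[-0.4, -0.5, 0, 0], [-0.4, -0.5, 0, 0], [-0.4, -0.5, 0, 0], [-0.4, -0.5, 0, 0], [-0.4, -0.5, 0, 0], [-0.4, -0.5, 0, 0], [-0.4, -0.5, 0, 0], [-0.4, -0.5, 0, 0]]
  ],
  "grip": -1
}}

```text
t: 31.9
tool_pos: [0.5945, 0.2133, 0.1305]
tool_rot: [1.453, 1.571, -0.177]
contact_force: [0.5, 0.5, 0.5]
grip_width: 0.0879
```

Request:
{"op": "apply_moves", "data": {
  "moves": [
    [[-6, 0, 0, 0], [-16, 0, 0, 0], [-32, 0, 0, 0], [-50, 0, 0, 0], [-70, 0, 0, 0], [-90, 0, 0, 0], [-105, 0, 0, 0], [-110, 0, 0, 0]]
  ]
}}

```text
t: 32.9
tool_pos: [0.5947, 0.2133, 0.2418]
tool_rot: [1.785, 1.569, 0.155]
contact_force: [-0.1, 0.6, 0.7]
grip_width: 0.0879
```

```bash
python3 look.py 18
```

```text
32.9 [0.5947 0.2133 0.2418] [1.785 1.569 0.155] [-0.1  0.6  0.7] [ 0.03 -0.02 -0.01] 0.08786989309762747
```

View pics/l18.png

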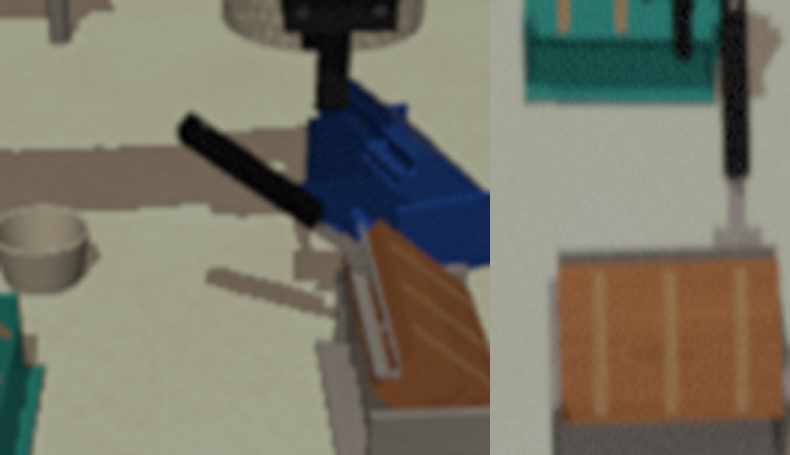

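View pics/scene18.png

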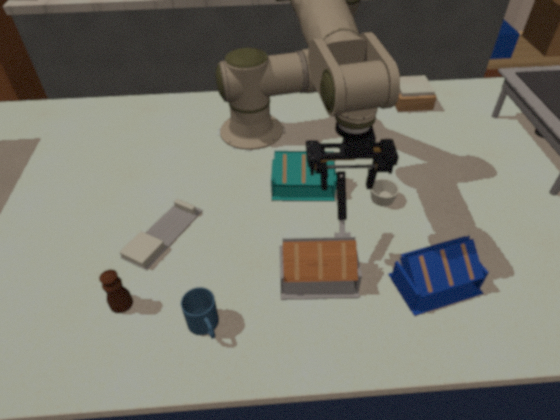

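```bash
python3 - <<'E'
from h import *
S,D=camera_info("scene"),camera_info("side")
def ext(im,box):
    x0,y0,x1,y1=box;m=np.zeros(im.shape[:2],np.uint8);m[y0:y1,x0:x1]=(im[y0:y1,x0:x1].max(2)<50)*255
    n,l,s,c=cv2.connectedComponentsWithStats(m);k=1+np.argmax(s[1:,4]);return s[k],c[k]
b=ext(cv2.imread("pics/side18.png"),(255,118,306,158));a=ext(cv2.imread("pics/scene18.png"),(335,170,350,222));print(a,b)
print("handle centre",tri(S,a[1],D,b[1]))
for n in("side","scene"):
    p=cv2.imread(f"pics/{n}0.png").astype(int);q=cv2.imread(f"pics/{n}18.png").astype(int);d=abs(p-q).max(2)
    for nm,bx in (("mill",(95,262,135,315) if n=="scene" else (392,322,445,398)),("mug",(178,285,225,338) if n=="scene" else (383,240,440,302))):
        x0,y0,x1,y1=bx;print(n,nm,"changed px",(d[y0:y1,x0:x1]>40).sum())
E
```

```text
(array([336, 172,  10,  48, 327], dtype=int32), array([340.91131498, 195.44342508])) (array([261, 123,  42,  32, 375], dtype=int32), array([281.71733333, 138.85866667]))
handle centre (array([0.54770915, 0.21415301, 0.17352864]), [np.float64(0.5), np.float64(0.5)])
side mill changed px 0
side mug changed px 0
scene mill changed px 0
scene mug changed px 0
```

```bash
python3 -c "
from workcell import order
print(order.hand_in())"
```

```text
the job is handed in; nothing more can be done
None
```

The turner is seated in slot2 (y = +56 mm), the deep slot, and released. I handed in at about 33 s.

- **How it went in:** The moves cannot pitch the tool. I caught the blade tip under the middle slot's upper lip and raised the gripper, so the turner pivoted in the fingers to about 40° nose-down.
- **Finding the deep slot:** The middle slot and slot0 (y = -56 mm) stopped the blade at about 45 mm with about 40 N. Slot2 ran free past 45 mm and stopped hard 35 mm further, at about 80 mm.
- **Seating:** My first release came after backing off slightly. I gripped again and pushed to the stop, which moved it only about 0.7 mm further, then let go with a light push still on.

**Last checks**
- After letting go, the force reading was near zero and the gripper was 110 mm clear above.
- The mill and mug areas of both camera views were unchanged from the first pictures. The ramekin was checked only by eye: it sits at the same pixel in the scene view.
- The measured handle centre came out at z = 0.1735 m, against 0.1765 m expected for an 80 mm seating. That 3 mm difference is close to the 2–3 mm bias I saw between the two cameras all along. The depth itself therefore rests on the stop force and the distance travelled.

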